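# Shock-test a batch of sensor coupons

## Robot

A 7-joint arm with a two-finger parallel gripper is mounted at the origin on the work surface. World frame = base frame: x ahead of the robot, y to its left, z up, the work surface at z = 0. Lengths are in m, angles in rad, forces in N, time in s.
With the tool pointing down it reaches from about 0.425 to 0.875 m from the base axis. Payload 4.7 kg.
Tool frame: the origin (TCP) lies midway between the tips of the shut fingers; the grasp point (between the pads) lies 19 mm behind it; z points along the fingers, y is the direction in which the jaws open and shut (so a half turn about z gives the same grasp; the last joint's range is limited). The gripper opens to 87 mm and grips with 3 to 60 N. Pads are 19 mm wide; open, the fingers measure 117 mm over their backs; the gripper's body (75 mm by 190 mm) begins 51 mm behind the grasp point.
Start: joints at [-1.195, 0.321, -0.07, 1.45, 0.023, 1.371, -0.057], TCP at [0.23, 0.608, 0.223] pointing down, gripper open.
Joint ranges: [-2.86, 2.86], [-0.3, 2.09], [-1.38, 1.24], [0.06, 2.45], [-1.56, 4.7], [0.09, 2.05], [-2.69, 2.69]. Speed limits (rad/s): [2.57, 2.57, 3.14, 3.14, 3.14, 3.14, 3.14].

## Interface

Orientations are given as a rotation vector (axis times angle).
In Python, from bench import get_state, eyes, job gives the robot as it stands. The module is installed in compiled form; this text tells all that it offers.
- The arm moves only by the shell command python3 -m jog 'ROWS' [FORCE]. ROWS is JSON, a list that holds one entry, the list of rows, each a list of 5 numbers: the opening, from 0 (shut) to 1 (fully open), then the shift along the tool's x, y, z in units of 40 mm (1.0 is 40 mm), then the turn about the tool's z in units of 5 degrees (1.0 is 5 degrees). In form: [[[jaw, dx, dy, dz, turn], ...]]. A call has 1 to 10 rows; each row shifts and turns the commanded pose from where the row before left it, along the tool's axes as they then stand; what a row does not reach is not made up. A row lasts 1/8 s, in which the tool goes at most 62.5 mm and 10.7 degrees, less where a joint would pass 70% of its speed; a pose out of reach is approached as far as the arm can. A call is refused whole if a number of a shift passes 1 or a number of a turn 1, either way. A call with a gripper value outside its range is refused whole. The fingers move at their own pace and stop on an object; FORCE is the grip in N (left out, the last holds). Time passes only in rows, so rows that do not move let the fingers close. It gives the time, the measured TCP pose, the force and the opening at its end, in the units of the state.
- get_state(): the state, without advancing time (a new reading comes with each control period).
- eyes.get_image(name): name is "scene" or "top" or "wrist"; returns (picture, depth): 400x640x3 uint8, red, green, blue; 400x640 float32, m along the optical axis (not along the pixel's ray), 0 where there is no reading.
- eyes.camera_params(name): a dict with "camera_matrix" (3x3 intrinsics, pixels), "pose" (4x4, takes a point from camera to world coordinates); the wrist camera has in their place "mount" (4x4, takes a point from camera to tool coordinates, whose origin is the TCP and whose axes are the flange's). Camera axes: x right, y down, z forward; pixel columns grow to the right and rows downward; lengths in m; the calibration is good to about 2 mm. A picture is of the moment at which its call begins: read the wrist's pose just before it. camera_params takes no time and is no camera call.
- job.close_job(): hands the job in, once; it reports no verdict.
The state is a dict: "time": time; "joint_positions": joint angles; "qd": joint speeds; "joint_torque": joint torques, N m; "position": TCP position; "tool_rot": TCP orientation; "ft_force": force on the tool from outside, world axes, zero at the start; "torque": the same for the moment, N m; "grip_width": opening from 0.0 (shut) to 1.0 (fully open).
Only numpy, scipy, OpenCV 4.12 (cv2) and the standard library are available. Lean on these libraries where they do the work, as an engineer would, in place of code of your own. Each camera call takes 0.05 s, during which the arm holds its last target. There are 200 camera calls.

## Task

Load every blue coupon from the green mat onto the shock tester's deck, one to a lane and lying along it, and set the impact regulator from the green mark to the red mark: it has to be pushed down to turn and must come up again there. Then cock the hammer arm back until its sear catches and let go of it, and press the red trigger so that it strikes while the coupons are all in their lanes. Finally lay all the coupons flat on the floor of the yellow tray and turn the regulator back to the green mark in the same way, leaving the hammer at rest and the jar and mug undisturbed.

Things in the scene. Friction and masses are not known exactly. Their poses are not given: they have to be found in the camera images.
- coupon1: Blue coupon with two orange bands, a bar 100 x 30 x 30 mm, 0.15 to 0.3 kg, all alike; origin at its centre, x along its length. Two or three coupons are present; an absent one reads None.
- coupon2: Blue coupon with two orange bands, a bar 100 x 30 x 30 mm, 0.15 to 0.3 kg, all alike; origin at its centre, x along its length. Two or three coupons are present; an absent one reads None.
- coupon3: Blue coupon with two orange bands, a bar 100 x 30 x 30 mm, 0.15 to 0.3 kg, all alike; origin at its centre, x along its length. Two or three coupons are present; an absent one reads None.
- mat: Green supply mat, fixed, 150 x 230 mm (x by y), 4 mm thick; origin at the centre of its underside. At the start the coupons lie on it about 65 mm apart along the mat's y, roughly along the mat's x.
- tray: Yellow open tray for tested coupons, fixed, 160 x 230 mm (x by y), 25 mm high, walls and floor 5 mm thick; origin at the centre of its underside. Coupons laid along its x at y = -55, 0 and +55 mm leave room for fingers.
- tester: Shock tester, fixed: a cream deck block in front and a flat plate, top 10 mm above the bench, behind it. Origin on the bench near the middle; x points to the rear (away from the robot), y to the left. The deck is 125 mm (x) by 200 mm (y) with its top 40 mm above the bench and carries three parallel lanes along x.
- lane1 (a point): Centre of deck lane 1, on the deck's top face. Each lane is a black rubber strip along the tester's x, enclosed by aluminium ribs 6 mm high and 4 mm wide: 44 mm wide and 116 mm long between the ribs; lane centres are 64 mm apart. A coupon lies centred in it along x, its centre 15 mm above this point. Axes are the tester's.
- lane2 (a point): Centre of deck lane 2, on the deck's top face. Each lane is a black rubber strip along the tester's x, enclosed by aluminium ribs 6 mm high and 4 mm wide: 44 mm wide and 116 mm long between the ribs; lane centres are 64 mm apart. A coupon lies centred in it along x, its centre 15 mm above this point. Axes are the tester's.
- lane3 (a point): Centre of deck lane 3, on the deck's top face. Each lane is a black rubber strip along the tester's x, enclosed by aluminium ribs 6 mm high and 4 mm wide: 44 mm wide and 116 mm long between the ribs; lane centres are 64 mm apart. A coupon lies centred in it along x, its centre 15 mm above this point. Axes are the tester's.
- pivot (a point): Point on the vertical pivot axis of the hammer arm, 85 mm above the bench, at the rear right of the deck.
- hammer_post (a point): Grip point of the hammer arm: the middle of an upright black round post, 18 mm diameter, reaching from 56 to 104 mm above the bench, with a red cap of 24 mm diameter to 110 mm; this point is 85 mm above the bench and 140 mm from the pivot axis, near the arm's end. The arm itself is 18 mm wide with its top 54 mm above the bench; the steel head under the post is 34 x 40 mm, top 56 mm.
- hammer (a joint): Angle of the hammer arm (rad): 0 at rest against the rear of the deck (the arm then points along the tester's +y). It grows as the post is swung clockwise seen from above, to the rear (tester +x), against a spring needing about 3 N at the post at rest and 6.5 N when cocked. The sear clicks in by itself as the arm passes 1.0 rad; the end stop is at 1.2 rad. Swing to about 1.1 and let go: it stays at about 1.0, and only the trigger frees it.
- trigger_top (a point): Top of the red trigger button, 30 mm diameter, 64 mm above the bench when up, at the rear right of the tester. It carries the sear.
- trigger (a joint): Travel of the trigger button (m), 0 up, 0.012 fully down. Pressing it down (4 N at first, about 6 N by the bottom) by some 8 mm or more draws the sear and the hammer snaps home. It springs back up. The sear also dips by itself as the hammer passes over it.
- reg_grip (a point): Grip point of the regulator knob on its vertical axis, 72 mm above the bench when up; the grip is a black bar 42 mm long (this point's x) and 14 mm wide, from 52 to 84 mm above the bench, on a disc of 42 mm diameter and a grey housing of 66 mm diameter, at the rear left of the tester. The white pointer on the bar is at this point's -x end.
- reg (a joint): Regulator angle (rad): 0 at the green mark (start), 1.2 at the red mark, where there are stops; it grows clockwise seen from above. While the knob is up, a key lets it move by only about 0.1 to 0.2 rad from either mark.
- reg_press (a joint): How far the regulator knob is pressed down (m), 0 up, 0.010 fully down; a spring of 5 to 9 N lifts it. It must be down by at least 8 mm while it turns, and rises again by itself at either mark.
- jar: Closed jar, 60 mm diameter, 90 mm high, a bystander; origin at the centre of its underside.
- cup: White mug, 80 mm diameter, 90 mm high, a bystander; origin at the centre of its underside.
Not all that is in view belongs to the job. What is shaped like the coupon1 but brown or white is not meant.

How it is judged:
On the way, in this order (a step that is already met when the one before it is completed fails the run):
1. all coupons lie in deck lanes, let go, and the regulator is at the red mark and up, the hammer still uncocked (((y of coupon1 in the frame of lane1 between -0.012 and 0.012 m and x of coupon1 in the frame of lane1 between -0.012 and 0.012 m) or (y of coupon1 in the frame of lane2 between -0.012 and 0.012 m and x of coupon1 in the frame of lane2 between -0.012 and 0.012 m) or (y of coupon1 in the frame of lane3 between -0.012 and 0.012 m and x of coupon1 in the frame of lane3 between -0.012 and 0.012 m)) and z of coupon1 in the frame of lane1 between 0.008 and 0.022 m and angle between the x axis of each of coupon1, coupon2, coupon3 and the x axis of tester, either way round below 0.17 rad and linear speed of each of coupon1, coupon2, coupon3 below 0.05 m/s and ((y of coupon2 in the frame of lane1 between -0.012 and 0.012 m and x of coupon2 in the frame of lane1 between -0.012 and 0.012 m) or (y of coupon2 in the frame of lane2 between -0.012 and 0.012 m and x of coupon2 in the frame of lane2 between -0.012 and 0.012 m) or (y of coupon2 in the frame of lane3 between -0.012 and 0.012 m and x of coupon2 in the frame of lane3 between -0.012 and 0.012 m)) and z of coupon2 in the frame of lane1 between 0.008 and 0.022 m and ((y of coupon3 in the frame of lane1 between -0.012 and 0.012 m and x of coupon3 in the frame of lane1 between -0.012 and 0.012 m) or (y of coupon3 in the frame of lane2 between -0.012 and 0.012 m and x of coupon3 in the frame of lane2 between -0.012 and 0.012 m) or (y of coupon3 in the frame of lane3 between -0.012 and 0.012 m and x of coupon3 in the frame of lane3 between -0.012 and 0.012 m)) and z of coupon3 in the frame of lane1 between 0.008 and 0.022 m and contact force between each of coupon1, coupon2, coupon3 and the fingers below 0.1 N and value of joint reg above 1 rad and value of joint reg_press below 0.003 m and value of joint hammer below 0.15 rad), for 0.2 s.
2. the hammer is cocked: caught by its sear and held by nothing else (value of joint hammer above 0.9 rad and contact force between hammer and the fingers below 0.1 N and value of joint reg above 1 rad and value of joint reg_press below 0.003 m), for 0.3 s.
3. the hammer snaps home freely while all the coupons lie in lanes and the regulator is at the red mark (value of joint hammer below 0.6 rad and velocity of joint hammer below -1.5 rad/s and contact force between hammer and the fingers below 0.1 N and value of joint reg above 1 rad and ((y of coupon1 in the frame of lane1 between -0.012 and 0.012 m and x of coupon1 in the frame of lane1 between -0.012 and 0.012 m) or (y of coupon1 in the frame of lane2 between -0.012 and 0.012 m and x of coupon1 in the frame of lane2 between -0.012 and 0.012 m) or (y of coupon1 in the frame of lane3 between -0.012 and 0.012 m and x of coupon1 in the frame of lane3 between -0.012 and 0.012 m)) and z of coupon1 in the frame of lane1 between 0.008 and 0.022 m and angle between the x axis of each of coupon1, coupon2, coupon3 and the x axis of tester, either way round below 0.17 rad and linear speed of each of coupon1, coupon2, coupon3 below 0.05 m/s and ((y of coupon2 in the frame of lane1 between -0.012 and 0.012 m and x of coupon2 in the frame of lane1 between -0.012 and 0.012 m) or (y of coupon2 in the frame of lane2 between -0.012 and 0.012 m and x of coupon2 in the frame of lane2 between -0.012 and 0.012 m) or (y of coupon2 in the frame of lane3 between -0.012 and 0.012 m and x of coupon2 in the frame of lane3 between -0.012 and 0.012 m)) and z of coupon2 in the frame of lane1 between 0.008 and 0.022 m and ((y of coupon3 in the frame of lane1 between -0.012 and 0.012 m and x of coupon3 in the frame of lane1 between -0.012 and 0.012 m) or (y of coupon3 in the frame of lane2 between -0.012 and 0.012 m and x of coupon3 in the frame of lane2 between -0.012 and 0.012 m) or (y of coupon3 in the frame of lane3 between -0.012 and 0.012 m and x of coupon3 in the frame of lane3 between -0.012 and 0.012 m)) and z of coupon3 in the frame of lane1 between 0.008 and 0.022 m).
At the end, for the whole second after the job is handed in: Every coupon lies flat on the tray floor inside its walls (centre within 55 by 100 mm of the tray centre), at rest, let go; regulator back at the green mark (under 0.2 rad) and up; hammer at rest (under 0.1 rad), trigger up. In lane: within 12 mm and 0.17 rad (x of coupon1 in the frame of tray between -0.055 and 0.055 m and y of coupon1 in the frame of tray between -0.1 and 0.1 m and z of coupon1 in the frame of tray between 0.012 and 0.028 m and linear speed of each of coupon1, coupon2, coupon3 below 0.02 m/s and x of coupon2 in the frame of tray between -0.055 and 0.055 m and y of coupon2 in the frame of tray between -0.1 and 0.1 m and z of coupon2 in the frame of tray between 0.012 and 0.028 m and x of coupon3 in the frame of tray between -0.055 and 0.055 m and y of coupon3 in the frame of tray between -0.1 and 0.1 m and z of coupon3 in the frame of tray between 0.012 and 0.028 m and contact force between each of coupon1, coupon2, coupon3 and the fingers below 0.1 N and value of joint reg below 0.2 rad and value of joint reg_press below 0.003 m and value of joint hammer below 0.1 rad and value of joint trigger below 0.004 m); the robot touches nothing.
It fails at once if the jar is moved by more than 30 mm or tipped (distance of jar from where it was at the start of the episode above 0.03 m or angle between jar's own z axis and vertical above 0.5 rad).
It fails at once if the mug is moved by more than 30 mm or tipped (distance of cup from where it was at the start of the episode above 0.03 m or angle between cup's own z axis and vertical above 0.5 rad).
Of coupon1, coupon2, coupon3 only 2 to 3 are there at a start; the rules pass over those that are not, and their reading is None.
At some moment in a run one of coupon1, coupon2, coupon3 may be knocked a few centimetres aside while the robot is not near it.
It also fails if it takes over 210 s, if anything falls off the work surface, if the arm or the gripper's body presses on something with over 40 N, if the wrist force passes 120 N, or if a joint passes its speed limit or range.

## Working session

There is one attempt and no reset: what is moved stays moved. The work goes in short steps, Python scripts to look and compute and a shell command to move; the robot and the scene stay as the last step left them, time stands still between calls to the robot, and variables do not carry over. Pictures are saved under pics/ and viewed, about 12 in all and at most 16, crops included, and the job is handed in when it is done.

```bash
mkdir -p pics; ls; python3 - <<'E'
from bench import get_state, eyes
import cv2,numpy as np
s=get_state();print(s)
for n in("scene","top"):
    im,d=eyes.get_image(n);cv2.imwrite(f"pics/{n}0.png",im[:,:,::-1]);np.save(f"pics/{n}0.npy",d)
    print(n,eyes.camera_params(n))
print(eyes.camera_params("wrist"))
E
```

```text
pics
{'time': 0.0, 'joint_positions': array([-1.19491168,  0.32183553, -0.07009956,  1.45167529,  0.02256447,
        1.37079591, -0.05691525]), 'qd': array([ 4.57679947e-04,  4.19153488e-04,  5.02631279e-05,  1.15936697e-03,
       -5.87566737e-04, -1.00978995e-03, -1.73862393e-04]), 'joint_torque': array([ 7.52836459e-04, -4.91284919e+01, -4.03404990e-01, -3.12520444e+01,
       -6.40633819e-02,  4.37606417e-02,  1.79922299e-04]), 'position': array([0.22989301, 0.60739348, 0.22145334]), 'tool_rot': array([-5.65109139e-01, -3.09005397e+00,  2.99305788e-03]), 'ft_force': array([0.07462213, 0.35552198, 0.02383495]), 'torque': array([-0.00997219,  0.00710211, -0.00621411]), 'grip_width': 1.0017747055438098}
scene {'camera_matrix': array([[494.27355631,   0.        , 314.65111074],
       [  0.        , 494.27355631, 199.53785079],
       [  0.        ,   0.        ,   1.        ]]), 'pose': array([[-0.87749011,  0.39633314, -0.27005769,  0.92513457],
       [ 0.47956475,  0.7188084 , -0.5033211 ,  0.72260624],
       [-0.0053631 , -0.57116944, -0.82081466,  1.29614009],
       [ 0.    
[... 398 characters left out ...]
02],
       [-2.69083790e-02, -4.80873447e-02, -9.98480619e-01,
         1.11214301e+00],
       [ 0.00000000e+00,  0.00000000e+00,  0.00000000e+00,
         1.00000000e+00]])}
{'camera_matrix': array([[311.8822803 ,   0.        , 322.14969753],
       [  0.        , 311.8822803 , 199.25219864],
       [  0.        ,   0.        ,   1.        ]]), 'mount': array([[ 1.35092935e-03, -9.60484414e-01, -2.78330498e-01,
         7.51378352e-02],
       [ 9.99999072e-01,  1.24831631e-03,  5.45896851e-04,
        -6.36058313e-04],
       [-1.76880918e-04, -2.78330977e-01,  9.60485209e-01,
        -1.63171605e-01],
       [ 0.00000000e+00,  0.00000000e+00,  0.00000000e+00,
         1.00000000e+00]])}
```

View pics/top0.png

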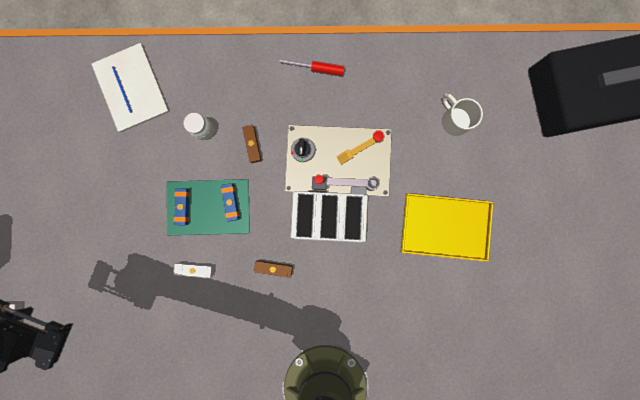

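View pics/scene0.png

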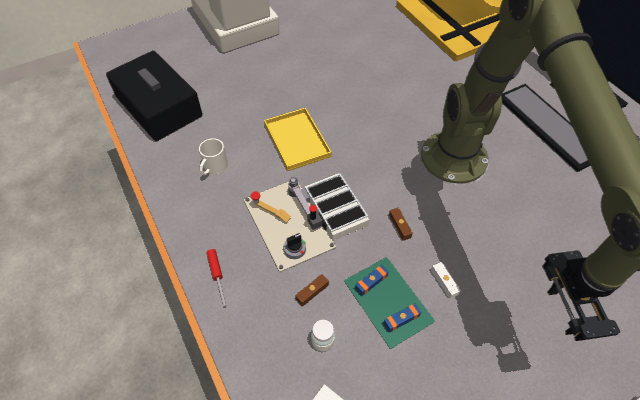

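The two coupons, blue with orange bands, are on the green mat at (181,207) and (231,202) in the top view. The look-alikes are brown at (252,144) and (273,268) and white at (192,270). They're the wrong colour and off the mat, so they aren't meant. Next I'll measure positions and make a confirming crop.

```bash
cat > h.py <<'E'
import cv2,numpy as np
from bench import get_state, eyes
from scipy.spatial.transform import Rotation as R
def grab(n):
    s=get_state();im,d=eyes.get_image(n);p=eyes.camera_params(n)
    if n=="wrist":
        T=np.eye(4);T[:3,:3]=R.from_rotvec(s["tool_rot"]).as_matrix();T[:3,3]=s["position"];T=T@p["mount"]
    else: T=p["pose"]
    return im,d,p["camera_matrix"],T
def ray(uv,z,K,T):
    uv=np.atleast_2d(np.asarray(uv,float));r=np.c_[uv,np.ones(len(uv))]@np.linalg.inv(K).T@T[:3,:3].T
    return T[:3,3]+r*((z-T[2,3])/r[:,2:3])
def pts(d,K,T):
    v,u=np.indices(d.shape);P=(np.stack([u,v,np.ones_like(u)],-1)*d[...,None])@np.linalg.inv(K).T
    return P@T[:3,:3].T+T[:3,3]
def hue(im,name):
    h,s,v=[c.astype(int) for c in cv2.split(cv2.cvtColor(im,cv2.COLOR_RGB2HSV))]
    m={"blue":(h>100)&(h<130)&(s>100)&(v>50),"red":((h<6)|(h>174))&(s>150)&(v>90),
     "orange":(h>=6)&(h<20)&(s>150)&(v>150),"yellow":(h>22)&(h<32)&(s>150)&(v>100),"green":(h>60)&(h<95)&(s>80),
     "cream":(s<60)&(v>150),"black":(v<50)}[name]
    return m.astype(np.uint8)
def blobs(m,amin=20):
    n,l,st,c=cv2.connectedComponentsWithStats(m,connectivity=8)
    return [(l==i,st[i],c[i]) for i in range(1,n) if st[i][4]>=amin]
def rect(P):  # min-area rectangle of world xy points -> centre, long, short, yaw of long axis in (-90,90]
    (c,(w,h),a)=cv2.minAreaRect(P[:,:2].astype(np.float32)*1000)
    if w<h: w,h,a=h,w,a+90
    return np.round(c,1),round(w,1),round(h,1),round((a+90)%180-90,1)
def coupons(n="top"):
    im,d,K,T=grab(n);m=cv2.morphologyEx(hue(im,"blue")|hue(im,"orange"),cv2.MORPH_CLOSE,np.ones((3,3)))
    P=pts(d,K,T);out=[]
    for b,st,c in blobs(m,60):
        if not(hue(im,"blue")[b].sum()>40 and hue(im,"orange")[b].sum()>15): continue
        z=np.percentile(P[b][:,2],85);t=b&(np.abs(P[...,2]-z)<.007)
        uv=np.argwhere(t)[:,::-1];out.append((np.round(c),round(z*1000,1))+rect(ray(uv,z,K,T)))
    return out
def tool():
    s=get_state();M=R.from_rotvec(s["tool_rot"]).as_matrix()
    return s,np.asarray(s["position"]),M
E
python3 - <<'E'
from h import *
for c in coupons():print("coupon",c)
im,d,K,T=grab("top");P=pts(d,K,T)
for n,z in(("green",.004),("yellow",.025)):
    b=max(blobs(hue(im,n)),key=lambda b:b[1][4]);print(n,b[2],np.percentile(P[b[0]][:,2],[5,50,95]).round(4),rect(ray(np.argwhere(b[0])[:,::-1],z,K,T)))
for b,st,c in blobs(hue(im,"red"),20):print("red",c.round(1),st[4],np.median(P[b],0).round(4), P[b][:,2].max().round(3))
roi=(P[...,0]>.3)&(P[...,0]<.7)&(abs(P[...,1])<.2)
for lo,hi in((.036,.05),(.006,.014),(.07,.095),(.1,.12),(.06,.07)):
    m=(roi&(P[...,2]>lo)&(P[...,2]<hi)).astype(np.uint8)
    for b,st,c in blobs(m,15):print(lo,c.round(1),st[4],rect(P[b]),np.median(P[b],0).round(4))
cr=im[110:250,160:400];cv2.imwrite("pics/c1.png",cv2.resize(cr,None,fx=3.3,fy=3.3,interpolation=cv2.INTER_CUBIC)[:,:,::-1])
E
```

```text
coupon (array([230., 202.]), np.float64(37.0), array([496.2, 257.6]), 98.7, 30.6, 10.3)
coupon (array([181., 206.]), np.float64(36.6), array([484.7, 390.4]), 97.1, 32.0, -1.2)
green [208.22500755 208.04439746] [0.0011 0.0047 0.0083] (array([483. , 326.8]), 226.3, 148.6, -88.8)
yellow [446.68205626 226.87604268] [0.0018 0.0056 0.0249] (array([ 430.7, -323.3]), 230.5, 158.1, 84.3)
red [327.2  68.1] 319 [ 0.8627 -0.004   0.0257] 1.112
red [378.1 135.7] 87 [ 0.6679 -0.1375  0.0642] 1.112
red [318.6 179. ] 66 [0.5511 0.015  0.1102] 1.112
0.036 [302.7 152.1] 42 (array([632.9,  61.3]), 45.0, 31.7, -77.4) [0.6271 0.0587 0.0391]
0.036 [348.  153.8] 24 (array([624.9, -59.4]), 19.8, 14.7, 14.3) [ 0.6246 -0.0606  0.0369]
0.036 [329.8 215.3] 3602 (array([469.1, -12.7]), 204.9, 145.6, 87.4) [ 0.4612 -0.0124  0.0412]
0.006 [339.5 157.9] 4491 (array([612.2, -34.2]), 285.0, 184.1, 87.3) [ 0.6123 -0.037   0.0102]
0.006 [337.5 189.1] 195 (array([533.6, -21.2]), 93.3, 21.5, 85.1) [ 0.5322 -0.0342  0.0101]
0.07 [301.4 145.9] 96 (array([638.9,  61.2]), 40.6, 13.4, -0.5) [0.6384 0.062  0.084 ]
0.07 [373.4 182.2] 72 (array([ 546.1, -123.4]), 25.3, 25.1, 18.1) [ 0.5461 -0.1231  0.0758]
0.1 [318.7 178.5] 70 (array([552.3,  16.3]), 21.2, 21.1, 45.8) [0.5523 0.015  0.1103]
0.06 [378.2 135.2] 93 (array([ 670. , -137.8]), 26.2, 26.2, 0.6) [ 0.6699 -0.1376  0.0644]
```

View pics/c1.png

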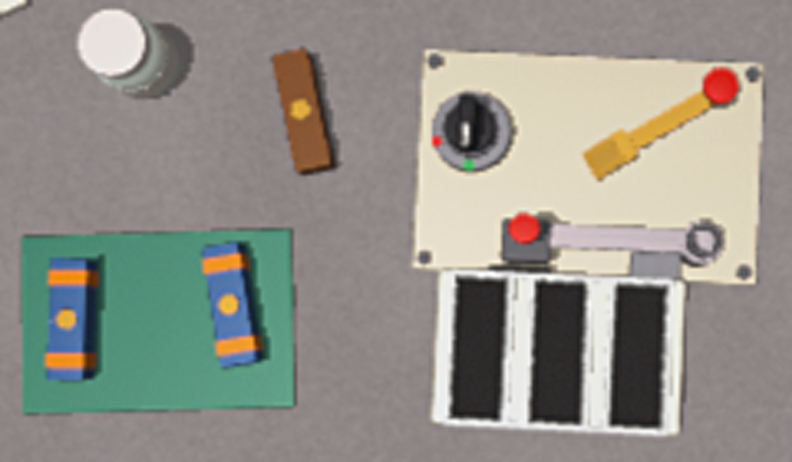

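The crop confirms two blue coupons with orange bands, at about crop (72,318) and (232,303). The lanes are empty, the knob pointer is at green and the hammer is at rest. Next I'll get the lane centres and the first move.

```bash
cat >> h.py <<'E'
def psi(): 
    s,p,M=tool();return np.degrees(np.arctan2(M[1,0],M[0,0]))
def to(x,y,z,a=None,frm=None):
    "print the turn (units of 5deg) and then the shift in tool axes AFTER that turn (units 40 mm)"
    s,p,M=tool();p=p if frm is None else np.array(frm);a0=psi();a=a0 if a is None else a
    t=-((a-a0+180)%360-180)/5;r=np.radians(a);d=np.array([x,y,z])-p
    v=np.array([d[0]*np.cos(r)+d[1]*np.sin(r),d[0]*np.sin(r)-d[1]*np.cos(r),-d[2]])/.04
    print(f"t={s['time']:.2f} at {p.round(4)} psi {a0:.1f} grip {s['grip_width']:.2f} F {np.round(s['ft_force'],1)} -> turn {t:.2f} shift {v.round(2)}")
E
python3 - <<'E'
from h import *
im,d,K,T=grab("top")
m=hue(im,"black");m[:, :285]=0;m[:,372:]=0;m[:190]=0;m[245:]=0
for b,st,c in blobs(m,150):print(c,rect(ray(np.argwhere(b)[:,::-1],.04,K,T)))
to(.4847,.3904,.12,180-1.2)
print(R.from_rotvec(tool()[0]["tool_rot"]).as_matrix().round(3))
E
```

```text
[304.47472924 215.09386282] (array([460.7,  55.6]), 108.6, 36.4, -3.3)
[328.57706093 216.49462366] (array([457.6,  -8.7]), 108.7, 36.5, -2.8)
[352.81095406 217.54240283] (array([454.9, -73. ]), 109.3, 36.4, -2.9)
t=0.25 at [0.23   0.6077 0.222 ] psi 159.3 grip 1.00 F [-0.   0.4  0.5] -> turn -3.91 shift [-6.48 -5.3   2.55]
[[-0.935  0.354 -0.   ]
 [ 0.354  0.935 -0.001]
 [-0.    -0.001 -1.   ]]
```

```bash
python3 -m jog '[[[1,0,0,0,-1],[1,0,0,0,-1],[1,0,0,0,-1],[1,0,0,0,-0.9],[1,-0.9,-0.75,0,0],[1,-0.9,-0.75,0,0],[1,-0.9,-0.75,0,0],[1,-0.9,-0.75,0.3,0],[1,-0.9,-0.75,0.5,0],[1,-0.9,-0.75,0.5,0]]]' 30
python3 -m jog '[[[1,-0.9,-0.75,0.5,0],[1,0,0,0,0],[1,0,0,0,0]]]'
python3 - <<'E'
from h import *
to(.4847,.3904,.015,180-1.2)
for c in coupons("wrist"):print(c)
E
```

```text
time: 1.5
position: [0.4433, 0.4223, 0.1702]
tool_rot: [0.033, 3.141, 0.001]
ft_force: [-0.0, 0.7, 0.6]
grip_width: 0.999
time: 1.88
position: [0.4771, 0.393, 0.1505]
tool_rot: [-0.034, -3.141, -0.001]
ft_force: [-0.2, 0.5, -0.4]
grip_width: 1.002
t=1.88 at [0.4771 0.393  0.1505] psi 178.8 grip 1.00 F [-0.2  0.5 -0.4] -> turn -0.01 shift [-0.19 -0.06  3.39]
(array([321., 197.]), np.float64(35.9), array([484.2, 391.4]), 98.7, 29.7, -0.9)
(array([179., 212.]), np.float64(35.9), array([496.6, 258.5]), 98.6, 30.5, 9.8)
```

```bash
python3 -m jog '[[[1,-0.18,-0.04,0.7,0],[1,0,0,0.8,0],[1,0,0,0.8,0],[1,0,0,0.6,0],[1,0,0,0.49,0],[0,0,0,0,0],[0,0,0,0,0],[0,0,0,0,0],[0,0,0,0,0],[0,0,0,0,0]]]' 30
python3 -m jog '[[[0,0,0,-0.5,0],[0,0,0,-0.8,0],[0,0,0,-0.8,0],[0,0,0,-0.7,0],[0,0,0,0,0]]]'
python3 - <<'E'
from h import *
to(.4607,.0556,.12,180-2.9)
E
```

```text
time: 3.18
position: [0.4849, 0.391, 0.0154]
tool_rot: [0.034, 3.141, 0.001]
ft_force: [0.0, 0.6, 0.3]
grip_width: 0.518
time: 3.8
position: [0.4865, 0.3923, 0.1314]
tool_rot: [0.034, 3.136, 0.008]
ft_force: [0.1, 0.1, -0.4]
grip_width: 0.016
t=3.80 at [0.4865 0.3923 0.1314] psi 178.8 grip 0.02 F [ 0.1  0.1 -0.4] -> turn 0.33 shift [ 0.22 -8.44  0.28]
```

The jaws close slowly and hadn't reached the coupon before the lift. I'll reopen and check it.

```bash
python3 -m jog '[[[1,0,0,0,0],[1,0,0,0,0],[1,0,0,0,0],[1,0,0,0,0],[1,0,0,0,0],[1,0,0,0,0],[1,0,0,0,0],[1,0,0,0,0],[1,0,0,0,0],[1,0,0,0,0]]]'
python3 - <<'E'
from h import *
for c in coupons("wrist"):print(c)
to(.4847,.391,.015,180-1)
E
```

```text
time: 5.05
position: [0.4847, 0.3908, 0.127]
tool_rot: [0.034, 3.141, 0.0]
ft_force: [0.4, 0.3, 0.6]
grip_width: 0.981
(array([323., 195.]), np.float64(35.9), array([484.5, 391.2]), 99.3, 30.1, -0.6)
(array([169., 211.]), np.float64(35.8), array([496.7, 258.4]), 98.5, 30.8, 9.7)
t=5.10 at [0.4847 0.3908 0.127 ] psi 178.8 grip 0.99 F [0.5 0.  0.9] -> turn -0.05 shift [0.  0.  2.8]
```

```bash
python3 -m jog '[[[0.7,0,0,0.7,0],[0.7,0,0,0.7,0],[0.7,0,0,0.7,0],[0.7,0,0,0.7,0],[0,0,0,0,0],[0,0,0,0,0],[0,0,0,0,0],[0,0,0,0,0],[0,0,0,0,0],[0,0,0,0,0]]]' 30
python3 -m jog '[[[0,0,0,0,0],[0,0,0,0,0],[0,0,0,0,0]]]'
python3 -m jog '[[[0,0,0,-0.5,0],[0,0,0,-0.8,0],[0,0,0,-0.8,0],[0,0,0,-0.7,0],[0,0,0,0,0]]]'
python3 - <<'E'
from h import *
to(.4607,.0556,.12,180-2.9)
E
```

```text
time: 6.35
position: [0.4854, 0.3915, 0.0163]
tool_rot: [0.034, 3.14, 0.002]
ft_force: [0.0, 0.7, 4.7]
grip_width: 0.345
time: 6.72
position: [0.4854, 0.3915, 0.0163]
tool_rot: [0.033, 3.14, 0.002]
ft_force: [-0.1, -0.9, 5.6]
grip_width: 0.338
time: 7.35
position: [0.4861, 0.3919, 0.1301]
tool_rot: [0.034, 3.137, 0.006]
ft_force: [-0.3, 0.2, -2.4]
grip_width: 0.339
t=7.35 at [0.4861 0.3919 0.1301] psi 178.8 grip 0.34 F [-0.3  0.2 -2.4] -> turn 0.33 shift [ 0.21 -8.43  0.25]
```

```bash
python3 -m jog '[[[0,0.1,-0.9,0,0.33],[0,0.1,-0.9,0,0],[0,0,-0.9,0,0],[0,0,-0.9,0,0],[0,0,-0.9,0,0],[0,0,-0.9,0,0],[0,0,-0.9,0,0],[0,0,-0.9,0,0],[0,0,-0.9,0,0],[0,0,-0.3,0,0]]]'
python3 -m jog '[[[0,0,0,0,0],[0,0,0,0,0]]]'
python3 - <<'E'
from h import *
to(.4607,.0556,.053,180-2.9)
print(coupons("wrist"),coupons())
E
```

```text
time: 8.6
position: [0.4597, 0.0531, 0.1258]
tool_rot: [-0.084, -3.138, 0.001]
ft_force: [0.3, 0.0, -1.1]
grip_width: 0.345
time: 8.85
position: [0.4607, 0.0571, 0.1267]
tool_rot: [-0.076, -3.14, -0.001]
ft_force: [1.5, -0.2, -2.0]
grip_width: 0.342
t=8.85 at [0.4607 0.0571 0.1267] psi 177.2 grip 0.34 F [ 1.5 -0.2 -2. ] -> turn 0.03 shift [-0.   -0.04  1.84]
[(array([322., 208.]), np.float64(146.2), array([436.8,  57.3]), 53.7, 30.0, -2.7), (array([567., 217.]), np.float64(35.5), array([494. , 276.6]), 77.7, 35.1, 9.1), (array([322., 311.]), np.float64(146.2), array([489.6,  55. ]), 29.7, 16.8, 87.3)] [(array([221., 198.]), np.float64(36.8), array([506.6, 281.6]), 98.9, 31.5, 10.3)]
```

```bash
python3 -m jog '[[[0,0,-0.04,0.6,0],[0,0,0,0.6,0],[0,0,0,0.4,0],[0,0,0,0.22,0],[0,0,0,0,0],[0.65,0,0,0,0],[0.65,0,0,0,0],[0.65,0,0,0,0],[0.65,0,0,0,0],[0.65,0,0,0,0]]]'
python3 -m jog '[[[1,0,0,-0.5,0],[1,0,0,-0.8,0],[1,0,0,-0.8,0],[1,0,0,-0.5,0],[1,0,0,0,0]]]'
python3 - <<'E'
from h import *
for c in coupons():print(c)
to(.5066,.2816,.13,180+10)
E
```

```text
time: 10.2
position: [0.4609, 0.0539, 0.0543]
tool_rot: [0.079, 3.14, 0.0]
ft_force: [0.0, -0.1, -0.3]
grip_width: 0.646
time: 10.82
position: [0.462, 0.0542, 0.1596]
tool_rot: [0.079, 3.137, 0.002]
ft_force: [-1.2, 0.4, 0.2]
grip_width: 0.99
(array([221., 198.]), np.float64(36.7), array([506.6, 281.3]), 98.9, 32.0, 10.3)
t=10.88 at [0.461  0.054  0.1583] psi 177.1 grip 1.00 F [-0.3  0.6 -0.2] -> turn -2.58 shift [-2.11  5.41  0.71]
```

```bash
python3 -m jog '[[[1,0,0,0,-0.9],[1,0,0,0,-0.9],[1,0,0,0,-0.78],[1,-0.4,0.9,0,0],[1,-0.4,0.9,0,0],[1,-0.4,0.9,0.1,0],[1,-0.4,0.9,0.2,0],[1,-0.4,0.9,0.2,0],[1,-0.11,0.9,0.2,0],[1,0,0,0,0]]]'
python3 -m jog '[[[1,0,0,0,0]]]'
python3 - <<'E'
from h import *
print("top");[print(c) for c in coupons()]
print("wrist");C=coupons("wrist");[print(c) for c in C]
to(.5066,.2816,.016,180+10)
E
```

```text
time: 12.12
position: [0.5037, 0.2843, 0.1271]
tool_rot: [0.283, -3.124, 0.001]
ft_force: [0.2, -0.3, -0.1]
grip_width: 0.998
time: 12.25
position: [0.5059, 0.2801, 0.1288]
tool_rot: [0.274, -3.128, 0.003]
ft_force: [0.7, 0.5, 0.4]
grip_width: 1.001
top
(array([304., 216.]), np.float64(72.6), array([460.1,  54.5]), 99.5, 30.0, -2.4)
wrist
(array([ 26., 100.]), np.float64(71.7), array([461.7,  63.8]), 99.2, 26.9, -6.0)
(array([325., 196.]), np.float64(35.9), array([506.9, 281.5]), 98.3, 29.4, 10.0)
t=12.35 at [0.5065 0.2797 0.1297] psi -170.1 grip 1.00 F [-0.2  0.2 -0.2] -> turn -0.02 shift [-0.01  0.05  2.84]
```

Coupon 1 is in its lane to within 1 mm. Now the second.

```bash
python3 -m jog '[[[0.7,0,-0.05,0.7,0],[0.7,0,0,0.7,0],[0.7,0,0,0.7,0],[0.7,0,0,0.7,0],[0,0,0,0.04,0],[0,0,0,0,0],[0,0,0,0,0],[0,0,0,0,0],[0,0,0,0,0],[0,0,0,0,0]]]'
python3 -m jog '[[[0,0,0,0,0],[0,0,0,0,0],[0,0,0,0,0]]]'
python3 -m jog '[[[0,0,0,-0.5,0],[0,0,0,-0.8,0],[0,0,0,-0.8,0],[0,0,0,-0.8,0],[0,0,0,-0.8,0.9],[0,0,0,0,0.9],[0,0,0,0,0.78],[0,0,0,0,0]]]'
python3 - <<'E'
from h import *
to(.4549,-.073,.054,180-2.8)
E
```

```text
time: 13.6
position: [0.5075, 0.2806, 0.018]
tool_rot: [-0.275, 3.127, 0.003]
ft_force: [-1.3, 1.8, 5.9]
grip_width: 0.339
time: 13.98
position: [0.5075, 0.2806, 0.0181]
tool_rot: [-0.275, 3.127, 0.003]
ft_force: [-1.8, 2.6, 5.5]
grip_width: 0.34
time: 14.98
position: [0.5062, 0.2786, 0.1638]
tool_rot: [-0.078, -3.139, 0.002]
ft_force: [-1.3, -1.5, -1.8]
grip_width: 0.344
t=14.97 at [0.5062 0.2786 0.1638] psi 177.2 grip 0.34 F [-1.3 -1.5 -1.8] -> turn -0.01 shift [ 0.85 -8.84  2.75]
```

```bash
python3 -m jog '[[[0,0.1,-0.9,0,0],[0,0.1,-0.9,0,0],[0,0.1,-0.9,0,0],[0,0.1,-0.9,0,0],[0,0.1,-0.9,0,0],[0,0.1,-0.9,0,0],[0,0.1,-0.9,0,0],[0,0.1,-0.9,0,0],[0,0.05,-0.9,0,0],[0,0,-0.74,0,0]]]'
python3 -m jog '[[[0,0,0,0,0],[0,0,0,0,0]]]'
python3 - <<'E'
from h import *
to(.4549,-.073,.055,180-2.8)
E
```

```text
time: 16.23
position: [0.4541, -0.0738, 0.1642]
tool_rot: [-0.078, -3.14, 0.0]
ft_force: [0.7, -0.6, -1.7]
grip_width: 0.338
time: 16.48
position: [0.4547, -0.0715, 0.1643]
tool_rot: [-0.077, -3.14, -0.001]
ft_force: [0.3, 0.3, -2.5]
grip_width: 0.339
t=16.48 at [ 0.4547 -0.0715  0.1643] psi 177.2 grip 0.34 F [ 0.3  0.3 -2.5] -> turn -0.00 shift [-0.01 -0.04  2.73]
```

```bash
python3 -m jog '[[[0,0,-0.04,0.8,0],[0,0,0,0.8,0],[0,0,0,0.6,0],[0,0,0,0.35,0],[0,0,0,0.18,0],[0,0,0,0,0],[0.65,0,0,0,0],[0.65,0,0,0,0],[0.65,0,0,0,0],[0.65,0,0,0,0]]]'
python3 -m jog '[[[0.65,0,0,-0.5,0],[0.6,0,0,-0.8,0],[0.6,0,0,-0.8,0],[0.6,0,0,-0.8,0],[0.6,-0.9,0,0,0],[0.6,-0.9,0,0,0],[0.6,-0.9,0,0,0],[0.6,-0.9,0,0,0],[0.6,0,0,0,0]]]'
python3 - <<'E'
from h import *
for c in coupons():print(c)
to(.6385,.0615,.15,180-2.8)
im,d,K,T=grab("wrist");cv2.imwrite("pics/w1.png",im[:,:,::-1])
P=pts(d,K,T);m=((P[...,2]>.076)&(P[...,2]<.095)&(abs(P[...,0]-.6385)<.05)&(abs(P[...,1]-.06)<.05)).astype(np.uint8)
for b,st,c in blobs(m,40):print("knob",c.round(),rect(P[b]),np.median(P[b],0).round(4))
E
```

```text
time: 17.73
position: [0.4551, -0.0738, 0.0557]
tool_rot: [0.079, 3.14, 0.0]
ft_force: [0.7, -0.6, 0.6]
grip_width: 0.631
time: 18.85
position: [0.6002, -0.0807, 0.1705]
tool_rot: [-0.078, -3.14, 0.002]
ft_force: [-0.6, -0.4, -0.1]
grip_width: 0.602
(array([304., 216.]), np.float64(72.2), array([460.1,  54.5]), 99.5, 29.9, -2.6)
t=18.90 at [ 0.5987 -0.081   0.1705] psi 177.1 grip 0.60 F [-0.   0.3 -1.4] -> turn -0.01 shift [-0.82  3.61  0.51]
knob [488. 229.] (array([631.1,  60.8]), 23.5, 14.6, -1.7) [0.6289 0.0587 0.0843]
```

View pics/w1.png

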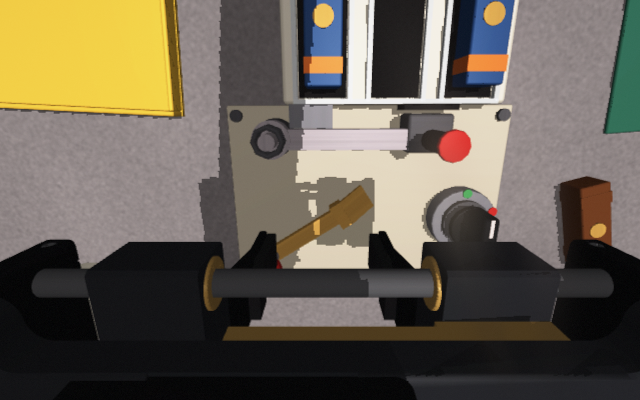

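The wrist view shows both coupons in the outer lanes at (323,40) and (487,40). The knob is at (465,225) with its bar along tester x, near the green mark at (468,194). I'll grip the bar.

```bash
python3 -m jog '[[[0.6,-0.2,0.9,0,0],[0.6,-0.2,0.9,0,0],[0.6,-0.2,0.9,0,0],[0.6,-0.23,0.9,0,0],[0.6,0,0,0,0],[0.6,0,0,0,0]]]'
python3 - <<'E'
from h import *
for c in coupons():print(c)
to(.639,.061,.062,180-2.7)
E
```

```text
time: 19.7
position: [0.6383, 0.0601, 0.1717]
tool_rot: [-0.08, -3.14, 0.001]
ft_force: [0.8, 0.2, -0.5]
grip_width: 0.598
(array([353., 218.]), np.float64(72.3), array([455.1, -72.7]), 99.5, 30.0, -3.0)
t=19.75 at [0.6384 0.0594 0.1718] psi 177.0 grip 0.60 F [ 0.4 -0.7  0.2] -> turn -0.06 shift [-0.01  0.04  2.74]
```

```bash
python3 -m jog '[[[0.5,0,0.04,0.8,0],[0.5,0,0,0.8,0],[0.5,0,0,0.7,0],[0.5,0,0,0.44,0],[0,0,0,0,0],[0,0,0,0,0],[0,0,0,0,0],[0,0,0,0,0],[0,0,0,0,0],[0,0,0,0,0]]]' 45
python3 -m jog '[[[0,0,0,0.1,0],[0,0,0,0.1,0],[0,0,0,0.1,0],[0,0,0,0,0]]]'
python3 - <<'E'
from h import *
to(.639,.061,.051,180-2.7)
E
```

```text
time: 21.0
position: [0.6399, 0.062, 0.0627]
tool_rot: [0.08, 3.139, -0.001]
ft_force: [0.8, -1.8, 4.6]
grip_width: 0.157
time: 21.5
position: [0.6402, 0.062, 0.0528]
tool_rot: [0.08, 3.139, 0.0]
ft_force: [-4.7, -3.9, 17.5]
grip_width: 0.157
t=21.50 at [0.6402 0.062  0.0528] psi 177.1 grip 0.16 F [-4.7 -3.9 17.5] -> turn -0.04 shift [ 0.03 -0.03  0.05]
```

```bash
python3 -m jog '[[[0,0,0,0.03,0.3],[0,0,0,0,0.9],[0,0,0,0,0.9],[0,0,0,0,0.9],[0,0,0,0,0.9],[0,0,0,0,0.9]]]'
python3 -m jog '[[[0,0,0,0,0.9],[0,0,0,0,0.9],[0,0,0,0,0.9],[0,0,0,0,0.9],[0,0,0,0,0.9],[0,0,0,0,0.9],[0,0,0,0,0.9],[0,0,0,0,0.9],[0,0,0,0,0.9],[0,0,0,0,0.9]]]'
python3 - <<'E'
from h import *
to(.639,.061,.051,180-2.7-68.75); print(tool()[0]["torque"])
E
```

```text
time: 22.25
position: [0.6404, 0.0619, 0.0528]
tool_rot: [0.734, 3.052, 0.002]
ft_force: [-6.6, -3.6, 21.2]
grip_width: 0.154
time: 23.5
position: [0.6405, 0.0617, 0.0528]
tool_rot: [1.847, 2.539, 0.003]
ft_force: [-6.8, -3.2, 22.5]
grip_width: 0.152
t=23.50 at [0.6405 0.0617 0.0528] psi 107.9 grip 0.15 F [-6.8 -3.2 22.5] -> turn -0.12 shift [-0.01 -0.04  0.04]
[-0.91915946  1.77284443  0.17456323]
```

```bash
python3 -m jog '[[[0,0,0,-0.1,0],[0,0,0,-0.1,0],[0,0,0,-0.1,0],[0,0,0,0,0],[0.45,0,0,0,0],[0.45,0,0,0,0],[0.45,0,0,0,0],[0.45,0,0,0,0],[0.45,0,0,0,0]]]'
python3 -m jog '[[[0.5,0,0,-0.6,0],[0.5,0,0,-0.8,0],[0.5,0,0,-0.8,0],[0.5,0,0,-0.6,0],[0.5,0,0,0,0]]]'
python3 - <<'E'
from h import *
to(.5523,.0155,.17,90-2.6)
E
```

```text
time: 24.62
position: [0.6391, 0.0629, 0.0605]
tool_rot: [-1.844, -2.544, -0.0]
ft_force: [0.2, -0.0, 0.0]
grip_width: 0.442
time: 25.25
position: [0.6406, 0.0628, 0.1748]
tool_rot: [1.842, 2.541, 0.005]
ft_force: [0.6, 0.2, -0.9]
grip_width: 0.499
t=25.25 at [0.6406 0.0628 0.1748] psi 108.1 grip 0.50 F [ 0.6  0.2 -0.9] -> turn 4.14 shift [-1.28 -2.15  0.12]
```

```bash
python3 -m jog '[[[0.5,0,0,0,0.9],[0.5,0,0,0,0.9],[0.5,0,0,0,0.9],[0.5,0,0,0,0.9],[0.5,-0.9,0,0,0.54],[0.5,-0.9,0,0,0],[0.5,-0.9,0,0,0],[0.5,-0.9,-0.3,0,0],[0.5,-0.9,-0.4,0,0],[0.5,-0.9,0,0,0]]]'
python3 -m jog '[[[0.5,-0.9,0,0,0],[0.5,0,0,0,0]]]'
python3 - <<'E'
from h import *
for c in coupons():print(c)
to(.5523,.0155,.17,90-2.6)
im,d,K,T=grab("top");P=pts(d,K,T)
m=((P[...,2]>.07)&(P[...,2]<.098)&(abs(P[...,0]-.6385)<.05)&(abs(P[...,1]-.06)<.05)).astype(np.uint8)
for b,st,c in blobs(m,40):print("knob",c.round(),rect(P[b]),np.median(P[b],0).round(4))
cv2.imwrite("pics/t2.png",cv2.resize(im[110:250,270:410],None,fx=4,fy=4,interpolation=cv2.INTER_CUBIC)[:,:,::-1])
E
```

```text
time: 26.5
position: [0.6015, -0.1527, 0.1713]
tool_rot: [-2.27, -2.169, 0.001]
ft_force: [-0.4, 0.2, -0.4]
grip_width: 0.5
time: 26.75
position: [0.5996, -0.192, 0.1715]
tool_rot: [2.278, 2.164, -0.004]
ft_force: [-1.0, -0.6, -0.3]
grip_width: 0.499
(array([304., 216.]), np.float64(72.2), array([460.1,  54.5]), 99.5, 29.9, -2.6)
(array([353., 218.]), np.float64(72.2), array([455.1, -72.6]), 99.5, 29.9, -3.2)
t=26.80 at [ 0.6004 -0.1892  0.1714] psi 87.2 grip 0.50 F [-1.   0.8  0.1] -> turn -0.03 shift [ 5.06 -1.43  0.03]
knob [301. 146.] (array([639.2,  62.1]), 41.5, 14.7, -70.7) [0.6383 0.0622 0.0835]
```

View pics/t2.png

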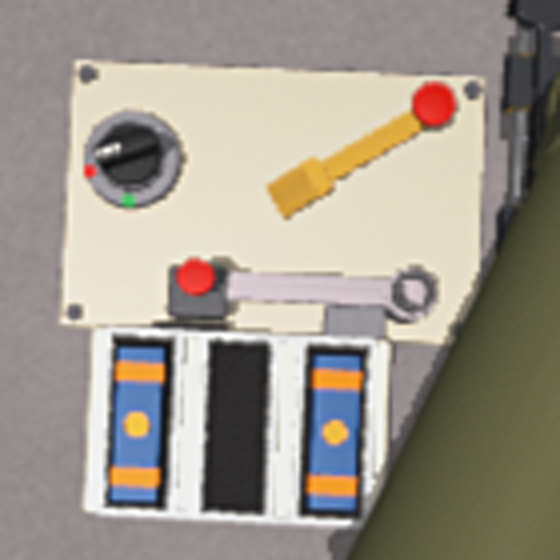

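The pointer is now at the red mark (crop 92,160), the knob is up, and both coupons are in their lanes. Next the hammer: go over the post.

```bash
python3 -m jog '[[[0.5,0.85,-0.3,0,0],[0.5,0.85,-0.3,0,0],[0.5,0.85,-0.3,0,0],[0.5,0.85,-0.3,0,0],[0.5,0.85,-0.23,0,0],[0.5,0.8,0,0,0],[0.5,0,0,0,0],[0.5,0,0,0,0]]]'
python3 - <<'E'
from h import *
to(.5523,.0155,.066,90-2.6)
E
```

```text
time: 27.85
position: [0.5532, 0.017, 0.1723]
tool_rot: [2.269, 2.172, -0.001]
ft_force: [-0.7, -0.2, 0.0]
grip_width: 0.496
t=27.85 at [0.5532 0.017  0.1723] psi 87.5 grip 0.50 F [-0.7 -0.2  0. ] -> turn 0.02 shift [-0.04 -0.02  2.66]
```

```bash
python3 -m jog '[[[0.5,-0.04,-0.02,0.7,0],[0.5,0,0,0.7,0],[0.5,0,0,0.7,0],[0.5,0,0,0.4,0],[0.5,0,0,0.15,0],[0,0,0,0,0],[0,0,0,0,0],[0,0,0,0,0],[0,0,0,0,0],[0,0,0,0,0]]]' 25
python3 -m jog '[[[0,-0.013,0.305,0,1],[0,-0.013,0.305,0,1],[0,-0.013,0.305,0,1],[0,-0.013,0.305,0,1]]]'
python3 - <<'E'
from h import *
s,p,M=tool();v=p[:2]-[.5459,-.1244];a=np.radians(87.4)-np.arctan2(v[1],v[0]);print("r",np.hypot(*v),"theta",a)
to(.5523,.0155,.066,90-2.6)
E
```

```text
time: 29.1
position: [0.5528, 0.0152, 0.0673]
tool_rot: [-2.271, -2.171, -0.001]
ft_force: [-1.7, -0.0, 6.2]
grip_width: 0.254
time: 29.6
position: [0.6002, 0.0046, 0.0674]
tool_rot: [-2.615, -1.74, 0.0]
ft_force: [-4.4, -0.0, 7.4]
grip_width: 0.258
r 0.13993283589554104 theta 0.3527838214054355
t=29.60 at [0.6002 0.0046 0.0674] psi 67.3 grip 0.26 F [-4.4 -0.   7.4] -> turn -4.02 shift [ 0.22 -1.21  0.03]
```

```bash
python3 -m jog '[[[0,-0.013,0.305,0,1],[0,-0.013,0.305,0,1],[0,-0.013,0.305,0,1],[0,-0.013,0.305,0,1],[0,-0.013,0.305,0,1],[0,-0.013,0.305,0,1],[0,-0.013,0.305,0,1],[0,-0.013,0.305,0,1],[0,-0.013,0.305,0,0.9],[0,0,0,0,0]]]'
python3 - <<'E'
from h import *
s,p,M=tool();v=p[:2]-[.5459,-.1244];a=np.radians(87.4)-np.arctan2(v[1],v[0]);print("r",np.hypot(*v),"theta",a)
to(.5523,.0155,.066,90-2.6)
E
```

```text
time: 30.85
position: [0.6748, -0.07, 0.0672]
tool_rot: [-3.075, -0.622, 0.004]
ft_force: [-8.3, 4.2, 10.0]
grip_width: 0.259
r 0.13992442429924293 theta 1.1257816423699105
t=30.85 at [ 0.6748 -0.07    0.0672] psi 22.9 grip 0.26 F [-8.3  4.2 10. ] -> turn -12.90 shift [ 2.   -3.16  0.03]
```

```bash
python3 -m jog '[[[0,-0.01,-0.25,0,-0.8],[0.5,0,0,0,0],[0.5,0,0,0,0],[0.5,0,0,0,0],[0.5,0,0,0,0],[0.5,0,0,-0.5,0],[0.5,0,0,-0.8,0],[0.5,0,0,-0.8,0],[0.5,0,0,-0.5,0],[0.5,0,0,0,0]]]'
python3 - <<'E'
from h import *
im,d,K,T=grab("top");P=pts(d,K,T)
for b,st,c in blobs(hue(im,"red"),15):print("red",c.round(1),st[4],np.median(P[b],0).round(4))
im,d,K,T=grab("wrist");P=pts(d,K,T)
for b,st,c in blobs(hue(im,"red"),30):print("wred",c.round(1),st[4],np.median(P[b],0).round(4))
to(.668,-.1375,.17)
cv2.imwrite("pics/w3.png",im[:,:,::-1])
E
```

```text
time: 32.1
position: [0.6728, -0.0629, 0.1729]
tool_rot: [3.054, 0.731, 0.006]
ft_force: [0.8, 0.1, -0.3]
grip_width: 0.5
red [319.7  66.8] 171 [0.8664 0.0152 0.0259]
red [378.  135.5] 84 [ 0.6679 -0.1376  0.0646]
wred [393.4   3. ] 105 [ 0.8496 -0.0448  0.0212]
wred [308.9 213.6] 681 [ 0.6687 -0.0544  0.1109]
wred [394.6 233.4] 668 [ 0.6726 -0.1391  0.065 ]
t=32.20 at [ 0.6712 -0.0621  0.1699] psi 26.9 grip 0.50 F [ 0.2  0.6 -0.4] -> turn -0.00 shift [-0.93  1.64 -0.  ]
```

View pics/w3.png

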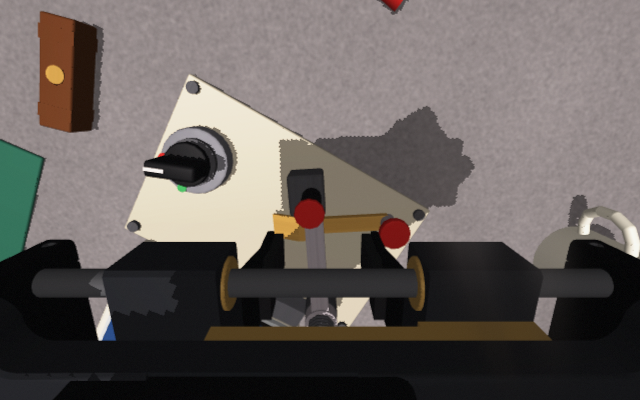

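The hammer is cocked: its cap reads (0.669, -0.054), which is θ≈1.0, with the fingers clear. I'll shut the jaws, turn so the body stays clear of the post, and move over the trigger.

```bash
python3 -m jog '[[[0,-0.46,0.82,0,0],[0,-0.46,0.82,0,0],[0,0,0,0,-1],[0,0,0,0,-1],[0,0,0,0,-1],[0,0,0,0,-1],[0,0,0,0,-1],[0,0,0,0,-1],[0,0,0,0,-1],[0,0,0,0,-1]]]'
python3 -m jog '[[[0,0,0,0,-1],[0,0,0,0,-1],[0,0,0,0,-1],[0,0,0,0,-1],[0,0,0,0,0],[0,0,0,0,0]]]'
python3 - <<'E'
from h import *
for c in coupons():print(c)
to(.6695,-.138,.072)
E
```

```text
time: 33.45
position: [0.6675, -0.137, 0.1686]
tool_rot: [-2.617, -1.735, 0.004]
ft_force: [0.2, 0.4, 0.1]
grip_width: 0.009
time: 34.2
position: [0.668, -0.1372, 0.1696]
tool_rot: [-2.281, -2.159, 0.001]
ft_force: [-0.5, 1.0, -0.2]
grip_width: 0.005
(array([304., 216.]), np.float64(72.2), array([460.1,  54.5]), 99.5, 30.1, -2.6)
t=34.25 at [ 0.6681 -0.1373  0.1698] psi 86.9 grip 0.01 F [0.1 0.7 0.5] -> turn -0.00 shift [-0.02  0.04  2.45]
```

```bash
python3 -m jog '[[[0,0,0.03,0.8,0],[0,0,0,0.8,0],[0,0,0,0.6,0],[0,0,0,0.25,0],[0,0,0,0,0]]]'
python3 - <<'E'
from h import *
for c in coupons("scene"):print(c)
to(.6695,-.138,.052)
E
```

```text
time: 34.88
position: [0.6694, -0.1374, 0.0722]
tool_rot: [-2.28, -2.16, 0.001]
ft_force: [0.6, 0.2, -1.1]
grip_width: 0.009
(array([327., 184.]), np.float64(72.2), array([458.9, -68. ]), 98.9, 32.3, -2.3)
(array([346., 215.]), np.float64(71.8), array([464.3,  59.1]), 100.5, 33.9, -3.5)
t=34.92 at [ 0.67   -0.1376  0.0732] psi 86.9 grip 0.01 F [0.5 0.1 0.2] -> turn -0.00 shift [-0.01 -0.01  0.53]
```

Both coupons are in their lanes, so I'll press the trigger and then retreat.

```bash
python3 -m jog '[[[0,0,0,0.2,0],[0,0,0,0.15,0],[0,0,0,0.14,0],[0,0,0,0.03,0],[0,0,0,0,0],[0,0,0,0,0]]]'
python3 -m jog '[[[0,0,0,-0.5,0],[0,0,0,-0.8,0],[0,0,0,-0.8,0],[0,0,0,-0.6,0],[0,-0.9,0,0,0],[0,0,0,0,0]]]'
python3 - <<'E'
from h import *
im,d,K,T=grab("top");P=pts(d,K,T)
for b,st,c in blobs(hue(im,"red"),15):print("red",c.round(1),st[4],np.median(P[b],0).round(4))
for c in coupons():print(c)
im,d,K,T=grab("scene");P=pts(d,K,T)
for b,st,c in blobs(hue(im,"red"),15):print("sred",c.round(1),st[4],np.median(P[b],0).round(4))
for c in coupons("scene"):print(c)
to(.4607,.0545,.13,180-2.7)
E
```

```text
time: 35.67
position: [0.6709, -0.138, 0.0533]
tool_rot: [2.279, 2.159, 0.003]
ft_force: [0.5, -0.6, 5.4]
grip_width: 0.003
time: 36.42
position: [0.6662, -0.1776, 0.1611]
tool_rot: [2.285, 2.154, -0.003]
ft_force: [-0.4, -1.0, -1.2]
grip_width: 0.003
red [327.1  68.1] 320 [ 0.8623 -0.004   0.0257]
red [377.4 135.3] 74 [ 0.6698 -0.1353  0.0647]
red [318.6 179. ] 65 [0.5511 0.0151 0.1102]
(array([304., 216.]), np.float64(72.2), array([460.1,  54.5]), 99.5, 29.9, -2.6)
sred [255.  195.4] 63 [ 0.672  -0.1353  0.063 ]
sred [312.7 208. ] 42 [0.5538 0.019  0.109 ]
sred [213.9 263.6] 265 [8.684e-01 4.000e-04 2.560e-02]
(array([324., 185.]), np.float64(71.5), array([469.1, -69.4]), 78.9, 33.2, -6.2)
(array([346., 215.]), np.float64(71.9), array([463.9,  58.9]), 99.7, 34.2, -2.7)
t=36.62 at [ 0.6677 -0.1718  0.1596] psi 87.0 grip 0.01 F [0.4 0.6 0. ] -> turn -18.06 shift [5.44 5.41 0.74]
```

The strike worked: the hammer is back home, the trigger is up and the coupons are in place. Now I'll unload, right lane first.

```bash
python3 -m jog '[[[0.7,0,0,0,-1],[0.7,0,0,0,-1],[0.7,0,0,0,-1],[0.7,0,0,0,-1],[0.7,0,0,0,-1],[0.7,0,0,0,-1],[0.7,0,0,0,-1],[0.7,0,0,0,-1],[0.7,0,0,0,-1],[0.7,0,0,0,-1]]]'
python3 -m jog '[[[0.7,0,0,0,-1],[0.7,0,0,0,-1],[0.7,0,0,0,-1],[0.7,0,0,0,-1],[0.7,0,0,0,-1],[0.7,0,0,0,-1],[0.7,0,0,0,-1],[0.7,0,0,0,-1],[0.7,0,0,0,0]]]'
python3 -m jog '[[[0.7,0.9,0.37,0,0],[0.7,0.9,0.37,0,0],[0.7,0.9,0.37,0,0],[0.7,0.9,0.37,0,0],[0.7,0.9,0.37,0,0],[0.7,0.9,0.36,0,0],[0.7,0,0,0,0],[0.7,0,0,0,0]]]'
python3 - <<'E'
from h import *
for c in coupons("wrist"):print(c)
to(.4551,-.0727,.0525,180-3)
E
```

```text
time: 37.88
position: [0.6678, -0.1717, 0.1595]
tool_rot: [-1.146, -2.924, -0.001]
ft_force: [0.4, -0.3, -0.1]
grip_width: 0.696
time: 39.0
position: [0.6678, -0.172, 0.1596]
tool_rot: [-0.083, -3.14, -0.001]
ft_force: [0.5, -0.2, -0.2]
grip_width: 0.7
time: 40.0
position: [0.4575, -0.0734, 0.1602]
tool_rot: [0.085, 3.139, 0.0]
ft_force: [0.3, -0.0, -0.6]
grip_width: 0.699
(array([475., 187.]), np.float64(71.9), array([455.1,  53. ]), 89.6, 30.4, -2.6)
(array([322., 193.]), np.float64(71.8), array([454.8, -74. ]), 98.0, 29.9, -2.2)
t=40.05 at [ 0.4577 -0.0737  0.1602] psi 176.9 grip 0.70 F [ 0.6 -0.2 -0.1] -> turn -0.02 shift [0.07 0.02 2.69]
```

```bash
python3 -m jog '[[[0.7,0.07,0,0.8,0],[0.7,0,0,0.8,0],[0.7,0,0,0.7,0],[0.7,0,0,0.39,0],[0,0,0,0,0],[0,0,0,0,0],[0,0,0,0,0],[0,0,0,0,0],[0,0,0,0,0],[0,0,0,0,0]]]' 30
python3 -m jog '[[[0,0,0,0,0],[0,0,0,-0.4,0],[0,0,0,-0.8,0],[0,0,0,-0.8,0],[0,0,0,-0.5,0.6],[0,0,0,0,0]]]'
python3 - <<'E'
from h import *
to(.4362,-.2686,.0185,180-5.7)
E
```

```text
time: 41.3
position: [0.4546, -0.0733, 0.0529]
tool_rot: [0.084, 3.139, 0.0]
ft_force: [-0.6, 0.5, 5.5]
grip_width: 0.341
time: 42.05
position: [0.4549, -0.0734, 0.1538]
tool_rot: [0.166, 3.134, 0.001]
ft_force: [-0.3, 0.7, -2.7]
grip_width: 0.342
t=42.05 at [ 0.4549 -0.0734  0.1538] psi 173.9 grip 0.34 F [-0.3  0.7 -2.7] -> turn -0.07 shift [-0.02 -4.9   3.38]
```

```bash
python3 -m jog '[[[0,0,-0.9,0,0],[0,0,-0.9,0,0],[0,0,-0.9,0,0],[0,0,-0.9,0,0],[0,0,-0.9,0,0],[0,0,-0.4,0.5,0],[0,0,0,0.8,0],[0,0,0,0.8,0],[0,0,0,0.6,0],[0,0,0,0,0]]]'
python3 - <<'E'
from h import *
to(.4362,-.2686,.0185,180-5.7)
E
```

```text
time: 43.3
position: [0.4305, -0.267, 0.0415]
tool_rot: [-0.166, -3.131, -0.002]
ft_force: [0.2, -0.3, -1.6]
grip_width: 0.341
t=43.30 at [ 0.4305 -0.267   0.0415] psi 173.9 grip 0.34 F [ 0.2 -0.3 -1.6] -> turn -0.07 shift [-0.15 -0.02  0.57]
```

```bash
python3 -m jog '[[[0,-0.14,0,0.3,0],[0,0,0,0.2,0],[0,0,0,0.08,0],[0,0,0,0,0],[0.65,0,0,0,0],[0.65,0,0,0,0],[0.65,0,0,0,0],[0.65,0,0,0,0],[0.65,0,0,0,0]]]'
python3 -m jog '[[[0.7,0,0,-0.5,0],[0.7,0,0,-0.8,0],[0.7,0,0,-0.8,0],[0.7,0,0,-0.8,-0.6],[0.7,0,0,-0.5,0],[0.7,0,0,0,0]]]'
python3 - <<'E'
from h import *
for n in("top","wrist"):
  for c in coupons(n):print(n,c)
to(.4601,.0545,.0525,180-2.7)
E
```

```text
time: 44.42
position: [0.4388, -0.2688, 0.021]
tool_rot: [0.167, 3.137, 0.0]
ft_force: [0.3, 0.4, 0.5]
grip_width: 0.644
time: 45.18
position: [0.4398, -0.2693, 0.1584]
tool_rot: [0.084, 3.137, -0.001]
ft_force: [0.0, -0.8, -0.8]
grip_width: 0.698
top (array([304., 216.]), np.float64(72.3), array([459.4,  54.6]), 98.1, 29.9, -2.6)
wrist (array([322., 200.]), np.float64(36.9), array([ 450.5, -270.8]), 75.4, 28.4, -5.8)
t=45.27 at [ 0.4384 -0.2686  0.1562] psi 176.9 grip 0.70 F [0.4 0.9 0.6] -> turn -0.08 shift [-0.16  8.09  2.59]
```

```bash
python3 -m jog '[[[0.7,-0.16,0.9,0,0],[0.7,0,0.9,0,0],[0.7,0,0.9,0,0],[0.7,0,0.9,0,0],[0.7,0,0.9,0,0],[0.7,0,0.9,0,0],[0.7,0,0.9,0,0],[0.7,0,0.9,0,0],[0.7,0,0.89,0,0],[0.7,0,0,0,0]]]'
python3 -m jog '[[[0.7,0,0,0,0],[0.7,0,0,0,0]]]'
python3 - <<'E'
from h import *
to(.4601,.0545,.0525,180-2.7)
for n in("top","wrist"):
  for c in coupons(n):print(n,c)
E
```

```text
time: 46.52
position: [0.4615, 0.0567, 0.1554]
tool_rot: [-0.076, -3.138, 0.0]
ft_force: [-1.1, -0.8, 0.1]
grip_width: 0.697
time: 46.78
position: [0.4623, 0.0526, 0.1565]
tool_rot: [-0.088, -3.14, 0.001]
ft_force: [-0.0, 0.7, -0.9]
grip_width: 0.7
t=46.77 at [0.4623 0.0526 0.1565] psi 176.8 grip 0.70 F [-0.   0.7 -0.9] -> turn -0.10 shift [0.06 0.04 2.6 ]
top (array([426., 224.]), np.float64(37.3), array([ 439.1, -266.6]), 97.1, 30.2, -6.1)
wrist (array([324., 194.]), np.float64(71.9), array([459.7,  53.6]), 98.2, 29.8, -2.3)
wrist (array([ 11., 194.]), np.float64(31.7), array([ 456. , -249.7]), 80.1, 17.1, -19.1)
```

```bash
python3 -m jog '[[[0.7,0.06,0.04,0.8,0],[0.7,0,0,0.8,0],[0.7,0,0,0.6,0],[0.7,0,0,0.4,0],[0,0,0,0,0],[0,0,0,0,0],[0,0,0,0,0],[0,0,0,0,0],[0,0,0,0,0],[0,0,0,0,0]]]' 30
python3 -m jog '[[[0,0,0,0,0],[0,0,0,-0.4,0],[0,0,0,-0.8,0],[0,0,0,-0.8,0],[0,0,0,-0.5,0.6],[0,0,-0.9,0,0],[0,0,-0.9,0,0],[0,0,-0.9,0,0],[0,0,-0.9,0,0],[0,0,-0.9,0,0]]]'
python3 - <<'E'
from h import *
to(.4252,-.378,.019,180-5.7)
E
```

```text
time: 48.12
position: [0.4608, 0.0557, 0.0537]
tool_rot: [0.084, 3.139, 0.0]
ft_force: [-0.4, -1.1, 5.7]
grip_width: 0.34
time: 49.38
position: [0.4408, -0.1242, 0.1534]
tool_rot: [0.166, 3.137, 0.001]
ft_force: [0.8, 0.3, -1.3]
grip_width: 0.341
t=49.38 at [ 0.4408 -0.1242  0.1534] psi 173.9 grip 0.34 F [ 0.8  0.3 -1.3] -> turn -0.07 shift [-0.24 -6.35  3.36]
```

```bash
python3 -m jog '[[[0,-0.06,-0.9,0,0],[0,-0.06,-0.9,0,0],[0,-0.06,-0.9,0,0],[0,-0.06,-0.9,0,0],[0,0,-0.9,0,0],[0,0,-0.9,0,0],[0,0,-0.9,0.5,0],[0,0,0,0.8,0],[0,0,0,0.8,0],[0,0,0,0,0]]]'
python3 - <<'E'
from h import *
to(.4252,-.378,.019,180-5.7)
E
```

```text
time: 50.62
position: [0.4224, -0.3731, 0.0669]
tool_rot: [-0.166, -3.132, -0.005]
ft_force: [-0.0, -0.4, -1.9]
grip_width: 0.344
t=50.62 at [ 0.4224 -0.3731  0.0669] psi 173.9 grip 0.34 F [-0.  -0.4 -1.9] -> turn -0.08 shift [-0.08 -0.12  1.2 ]
```

```bash
python3 -m jog '[[[0,-0.08,-0.06,0.6,0],[0,0,0,0.35,0],[0,0,0,0.17,0],[0,0,0,0.08,0],[0,0,0,0,0],[0.65,0,0,0,0],[0.65,0,0,0,0],[0.65,0,0,0,0],[0.65,0,0,0,0],[0.65,0,0,0,0]]]'
python3 -m jog '[[[0.6,0,0,-0.5,0],[0.6,0,0,-0.8,0],[0.6,0,0,-0.8,0],[0.6,0,0,-0.8,0],[0.6,0,0,-0.6,0],[0.6,0,0,0,0]]]'
python3 - <<'E'
from h import *
to(.6405,.0628,.165,108.1)
for c in coupons("scene"):print(c)
E
```

```text
time: 51.88
position: [0.427, -0.3776, 0.021]
tool_rot: [0.167, 3.137, 0.0]
ft_force: [0.1, -0.0, -0.5]
grip_width: 0.641
time: 52.62
position: [0.4281, -0.379, 0.1642]
tool_rot: [0.167, 3.132, -0.004]
ft_force: [-0.5, 0.0, -0.2]
grip_width: 0.598
t=52.62 at [ 0.4281 -0.379   0.1642] psi 173.9 grip 0.60 F [-0.5  0.  -0.2] -> turn 13.16 shift [ 8.85  8.48 -0.02]
(array([302., 147.]), np.float64(37.1), array([ 442.5, -264.3]), 96.9, 37.7, -8.3)
```

```bash
python3 -m jog '[[[0.6,0,0,0,1],[0.6,0,0,0,1],[0.6,0,0,0,1],[0.6,0,0,0,1],[0.6,0,0,0,1],[0.6,0,0,0,1],[0.6,0,0,0,1],[0.6,0,0,0,1],[0.6,0,0,0,1],[0.6,0,0,0,1]]]'
python3 -m jog '[[[0.6,0,0,0,1],[0.6,0,0,0,1],[0.6,0,0,0,1],[0.6,0.8,0.78,0,0.1],[0.6,0.8,0.78,0,0],[0.6,0.8,0.78,0,0],[0.6,0.8,0.78,0,0],[0.6,0.8,0.78,0,0],[0.6,0.8,0.78,0,0],[0.6,0.8,0.78,0,0]]]'
python3 -m jog '[[[0.6,0.8,0.78,0,0],[0.6,0.8,0.78,0,0],[0.6,0.8,0.78,0,0],[0.6,0.8,0.6,0,0],[0.6,0,0,0,0],[0.6,0,0,0,0]]]'
python3 - <<'E'
from h import *
to(.6395,.0625,.062,108.4)
for c in coupons():print(c)
E
```

```text
time: 53.92
position: [0.4263, -0.3772, 0.1599]
tool_rot: [-1.48, -2.769, -0.0]
ft_force: [0.2, -0.5, 0.9]
grip_width: 0.6
time: 55.18
position: [0.5627, -0.0945, 0.16]
tool_rot: [-1.837, -2.547, 0.001]
ft_force: [0.9, -1.0, 0.1]
grip_width: 0.602
time: 55.92
position: [0.6334, 0.0617, 0.16]
tool_rot: [-1.837, -2.547, 0.003]
ft_force: [-0.8, -0.4, -0.2]
grip_width: 0.596
t=55.92 at [0.6334 0.0617 0.16  ] psi 108.4 grip 0.60 F [-0.8 -0.4 -0.2] -> turn -0.00 shift [-0.03  0.15  2.45]
(array([426., 224.]), np.float64(37.2), array([ 439.1, -266.6]), 96.9, 31.2, -6.9)
(array([467., 229.]), np.float64(37.2), array([ 426.6, -374.5]), 96.9, 31.1, -6.8)
```

Both coupons are flat in the tray. Now the regulator goes back to green.

```bash
python3 -m jog '[[[0.5,-0.03,0.15,0.7,0],[0.5,0,0,0.8,0],[0.5,0,0,0.6,0],[0.5,0,0,0.35,0],[0,0,0,0,0],[0,0,0,0,0],[0,0,0,0,0],[0,0,0,0,0],[0,0,0,0,0],[0,0,0,0,0]]]' 45
python3 -m jog '[[[0,0,0,0.1,0],[0,0,0,0.1,0],[0,0,0,0.1,0],[0,0,0,0.03,0],[0,0,0,0,0]]]'
python3 - <<'E'
from h import *
to(.639,.0625,.051,180-2.7)
E
```

```text
time: 57.22
position: [0.6399, 0.0632, 0.0633]
tool_rot: [-1.837, -2.548, 0.001]
ft_force: [-3.6, -1.2, 4.2]
grip_width: 0.157
time: 57.85
position: [0.6404, 0.0632, 0.0537]
tool_rot: [-1.837, -2.547, -0.002]
ft_force: [-11.3, -0.4, 24.7]
grip_width: 0.16
t=57.85 at [0.6404 0.0632 0.0537] psi 108.4 grip 0.16 F [-11.3  -0.4  24.7] -> turn -13.78 shift [ 0.03 -0.02  0.07]
```

```bash
python3 -m jog '[[[0,0,0,0,-0.5],[0,0,0,0,-0.9],[0,0,0,0,-0.9],[0,0,0,0,-0.9],[0,0,0,0,-0.9],[0,0,0,0,-0.9]]]'
python3 -m jog '[[[0,0,0,0,-0.9],[0,0,0,0,-0.9],[0,0,0,0,-0.9],[0,0,0,0,-0.9],[0,0,0,0,-0.9],[0,0,0,0,-0.9],[0,0,0,0,-0.9],[0,0,0,0,-0.9],[0,0,0,0,-0.9],[0,0,0,0,-0.7]]]'
python3 - <<'E'
from h import *
to(.639,.0625,.051,180-2.7); print(tool()[0]["torque"])
E
```

```text
time: 58.6
position: [0.6399, 0.0629, 0.0537]
tool_rot: [-1.239, -2.885, -0.001]
ft_force: [-11.7, -1.8, 26.2]
grip_width: 0.158
time: 59.85
position: [0.6394, 0.062, 0.0537]
tool_rot: [-0.069, -3.139, 0.0]
ft_force: [-12.8, -2.5, 25.4]
grip_width: 0.158
t=59.85 at [0.6394 0.062  0.0537] psi 177.5 grip 0.16 F [-12.8  -2.5  25.4] -> turn 0.03 shift [0.01 0.01 0.07]
[-8.00268439e-01  3.39287605e+00  1.53001605e-03]
```

```bash
python3 -m jog '[[[0,0,0,-0.1,0],[0,0,0,-0.1,0],[0,0,0,-0.12,0],[0,0,0,0,0],[0.45,0,0,0,0],[0.45,0,0,0,0],[0.45,0,0,0,0],[0.45,0,0,0,0],[0.45,0,0,0,0]]]'
python3 -m jog '[[[0.5,0,0,-0.6,0],[0.5,0,0,-0.8,0],[0.5,0,0,-0.8,0],[0.5,0,0,-0.8,0],[0.5,0.4,0.9,-0.3,0],[0.5,0.4,0.9,0,0],[0.5,0.4,0.9,0,0],[0.5,0.4,0.9,0,0],[0.5,0,0.9,0,0],[0.5,0,0.9,0,0]]]'
python3 -m jog '[[[0.5,0,0,0,0],[0.5,0,0,0,0],[0.5,0,0,0,0]]]'
python3 - <<'E'
from h import *
im,d,K,T=grab("top");P=pts(d,K,T)
for c in coupons():print(c)
m=((P[...,2]>.07)&(P[...,2]<.098)&(abs(P[...,0]-.6385)<.05)&(abs(P[...,1]-.06)<.05)).astype(np.uint8)
for b,st,c in blobs(m,40):print("knob",c.round(),rect(P[b]),np.median(P[b],0).round(4))
for b,st,c in blobs(hue(im,"red"),15):print("red",c.round(1),st[4],np.median(P[b],0).round(4))
cv2.imwrite("pics/t5.png",im[:,:,::-1]);to(0.5,.3,.2)
E
```

```text
time: 60.98
position: [0.6404, 0.0636, 0.0626]
tool_rot: [0.071, 3.141, 0.0]
ft_force: [-0.0, 0.8, -0.0]
grip_width: 0.446
time: 62.22
position: [0.5859, 0.2834, 0.1949]
tool_rot: [0.07, 3.14, 0.001]
ft_force: [0.3, 0.8, -0.3]
grip_width: 0.503
time: 62.6
position: [0.5865, 0.2803, 0.1947]
tool_rot: [0.074, 3.14, -0.001]
ft_force: [-0.5, 0.3, 0.1]
grip_width: 0.498
(array([425., 224.]), np.float64(37.2), array([ 439.2, -266.2]), 97.2, 30.4, -5.2)
(array([467., 229.]), np.float64(36.9), array([ 426.5, -374.9]), 97.1, 31.9, -5.8)
knob [301. 146.] (array([639.1,  61.2]), 41.2, 13.1, -0.9) [0.6386 0.062  0.0837]
red [327.2  68.1] 320 [ 0.8627 -0.004   0.026 ]
red [378.1 135.7] 87 [ 0.6679 -0.1376  0.0636]
red [318.6 179. ] 65 [0.5512 0.0151 0.1107]
t=62.70 at [0.5864 0.2807 0.1948] psi 177.3 grip 0.50 F [0.1 0.3 1.2] -> turn -0.00 shift [ 2.18  0.38 -0.13]
```

View pics/t5.png

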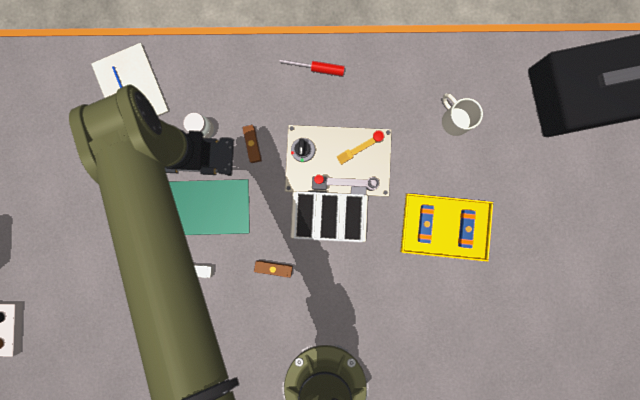

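The image shows both coupons in the tray at (426,224) and (468,229). The knob reads the same as at the start (-0.9° and up), the hammer is home, and the jar (196,124) and mug (462,115) haven't moved. I'm handing in.

```bash
python3 -c "
from bench import job
print(job.close_job())"
```

```text
the job is handed in; nothing more can be done
None
```

I ran the whole job and handed it in at about 63 s of the 210 s limit; no verdict is reported. Only two coupons were present, and I tested them in the two outer lanes.

- **Loading:** The second coupon was knocked about 25 mm aside before I reached it, so I measured it again and then placed it. My first grasp of coupon 1 came up empty because I lifted before the jaws had closed. I checked that the coupon hadn't moved and repeated the grasp.
- **Testing:** I turned the regulator to red, and it came up there. The hammer was cocked and let go, then released with the trigger. I checked both coupons in their lanes just before pressing. I saw the hammer only before and after the strike, so the swing itself was not measured.
- **Last checks:** These came from the top camera after the regulator was back at green.
  - **Coupons:** Both are flat in the tray, about 57 mm and 52 mm to either side of its centre.
  - **Regulator:** The knob reads −0.9°, the same as at the start within the noise, and it is up.
  - **Hammer and trigger:** The hammer is at rest and the trigger is up.
  - **Jar and mug:** Both look unmoved in the picture; I did not measure them.
  - **Arm:** It is clear of everything.

Depth readings put the coupons' top faces about 2 mm above the nominal height throughout, which is within the calibration error. No check failed.

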